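# Prop the long display board against the bench partition

## Robot

A 7-joint arm with a two-finger parallel gripper is mounted at the origin on the work surface. World frame = base frame: x ahead of the robot, y to its left, z up, the work surface at z = 0. Lengths are in m, angles in rad, forces in N, time in s.
With the tool pointing down it reaches from about 0.425 to 0.925 m from the base axis. Payload 6.8 kg.
Tool frame: the origin (TCP) lies on the centre line of the jaws, within the pads' length; the fingertips stand 19 mm ahead of it and the grasp point (between the pads) is the TCP; z points along the fingers, y is the line along which they close (so a half turn about z gives the same grasp; the last joint's range is limited). The gripper opens to 85 mm and grips with 20 to 120 N. Pads are 22 mm wide; open, the fingers measure 114 mm over their backs; the gripper's body (76 mm by 85 mm) begins 54 mm behind the grasp point. The pads swing forward as they close: fully open they stand 13 mm farther back than shut.
Start: joints at [0.998, 0.477, 0.022, 1.555, -0.011, 1.109, -0.083], TCP at [0.303, -0.603, 0.25] pointing down, gripper open.
Joint ranges: [-2.96, 2.96], [-0.34, 2.1], [-1.41, 1.46], [0.24, 2.44], [-1.37, 4.51], [0.17, 1.92], [-2.96, 2.96]. Speed limits (rad/s): [2.39, 2.39, 3.14, 3.14, 3.14, 3.14, 3.14].

## Interface

Orientations are given as a rotation vector (axis times angle).
In Python, from bench import r gives the robot as it stands. The module is installed in compiled form; this text tells all that it offers.
- The arm moves only by the tool arm_command, never from a script. Its argument "rows" is a list of rows, each an object of numbers: "fingers": the opening, from -1 (shut) to 1 (fully open); "x", "y", "z": the shift along the tool's x, y, z in m; "ax", "ay", "az": the turn, a rotation vector about the tool's x, y, z in degrees. In form: [{"fingers": .., "x": .., "y": .., "z": .., "ax": .., "ay": .., "az": ..}, ...]. A call has 1 to 10 rows; each row shifts and turns the commanded pose from where the row before left it, along the tool's axes as they then stand; what a row does not reach is not made up. A row lasts 1/12 s, in which the tool goes at most 41.7 mm and 7.16 degrees, less where a joint would pass 70% of its speed; a pose out of reach is approached as far as the arm can. A call is refused whole if a number of a shift passes 0.0417 or a number of a turn 7.16, either way. A call with a gripper value outside its range is refused whole. The fingers move at their own pace and stop on an object; "grip_force" is the grip in N (left out, the last holds). Time passes only in rows, so rows that do not move let the fingers close. It gives the time, the measured TCP pose, the force, the opening and the grip force at its end, in the units of the state.
- r.get_obs(): the state, without advancing time (a new reading comes with each control period).
- r.grab_frame(name): name is "scene" or "side" or "wrist"; returns a dict with "frame" (420x560x3 uint8, red, green, blue), "depth" (420x560 float32, m along the optical axis (not along the pixel's ray), 0 where there is no reading), "K" (3x3 intrinsics, pixels), "distortion" ([k1, k2, p1, p2, k3] as OpenCV has them; the pictures are not rectified), "world_from_camera" (4x4, takes a point from camera to world coordinates). Camera axes: x right, y down, z forward; pixel columns grow to the right and rows downward; lengths in m; the calibration is good to about 2 mm. A picture is of the moment at which its call begins.
- r.hand_in(): hands the job in; it is judged then, once.
The state is a dict: "clock": time; "joints": joint angles; "qvel": joint speeds; "tau": joint torques, N m; "tcp_pos": TCP position; "orientation": TCP orientation; "contact_force": force on the tool from outside, world axes, zero at the start; "moment": the same for the moment, N m; "grip_width": finger opening in m; "gripper_force": force on a finger pad.
Only numpy, scipy, OpenCV 4.12 (cv2) and the standard library are available. Lean on these libraries where they do the work, as an engineer would, in place of code of your own. Each camera call takes 0.05 s, during which the arm holds its last target. There are 200 camera calls.

## Task

Take the long, wide wooden board out of the rack (not the short board and not the narrow batten) and lean it against the low partition wall, flat to the wall and near its middle, with its foot standing on the base close behind the stop strip so that it cannot slide out. Let go of it, and leave the other two boards standing in the rack.

Things in the scene. Friction and masses are not known exactly. Their poses are not given: they have to be found in the camera images.
- long_board_center (a point): Centre of the long, wide plywood board: 250 mm tall, 60 mm wide, 14 mm thick, 0.1 to 0.2 kg, both faces alike. It stands upright in any one of the three pockets of a dark wooden rack, its bottom end 10 mm above the bench; lift it 30 mm straight up to clear the pocket (1.5 mm play all round). Axes at the start: z up its length, y along its width, x through its thickness.
- long_board_foot (a point): Centre of that board's bottom end, 125 mm below its centre; same axes. The rack, 300 x 60 x 40 mm high, runs along the board's y with pockets 95 mm apart, so nothing stands before or behind the board's faces.
- prop_stop (a point): Where the foot belongs on the fixed wooden prop: top of its base (12 mm above the bench), at the stop strip's inner face, mid-length. x points level away from the partition wall, y along wall and strip, z up. Wall: face at x = -80 mm, 16 mm thick, 150 mm high above the base, 220 mm long. Strip: x = 0 to 15 mm, 14 mm high, 220 mm long. The base between them is flat and bare.
- short_board_center (a point): Centre of the short plywood board, 160 mm tall, 60 mm wide, 14 mm thick, upright in another pocket of the rack; to be left there. Same axes as the long board.
- batten_center (a point): Centre of the narrow plywood batten, 250 mm tall, 26 mm wide, 14 mm thick, upright in the remaining pocket; to be left there. Same axes as the long board.
Not all that is in view belongs to the job. What is shaped like the part that bears long_board_center but green, orange or turquoise is not meant.

How it is judged:
At the end, for the whole second after the job is handed in: The long board rests on the wall, 10 to 28 degrees off upright: foot on the base, its centre at most 36 mm behind the strip's inner face and within 60 mm of the middle, width parallel to the wall within 11 degrees; short board and batten stand in the rack within 17 degrees of upright (x of long_board_foot in the frame of prop_stop between -0.036 and 0 m and y of long_board_foot in the frame of prop_stop between -0.06 and 0.06 m and z of long_board_foot in the frame of prop_stop below 0.008 m and x of long_board_center in the frame of prop_stop below -0.03 m and angle between long_board_center's own z axis and vertical between 0.17 and 0.49 rad and angle between the y axis of long_board_center and the y axis of prop_stop, either way round below 0.2 rad and linear speed of long_board below 0.02 m/s and angle between each of short_board_center, batten_center's own z axis and vertical below 0.3 rad); the robot touches nothing.
It fails at once if the short board is taken out or knocked over (distance of short_board_center from where it was at the start of the episode above 0.045 m or angle between short_board_center's own z axis and vertical above 0.4 rad).
It fails at once if the batten is taken out or knocked over (distance of batten_center from where it was at the start of the episode above 0.055 m or angle between batten_center's own z axis and vertical above 0.4 rad).
It also fails if it takes over 37 s, if anything falls off the work surface, if the arm or the gripper's body presses on something with over 40 N, if the wrist force passes 120 N, or if a joint passes its speed limit or range.

## Working session

There is one attempt and no reset: what is moved stays moved. The work goes in short steps, Python scripts to look and compute and a tool call to move; the robot and the scene stay as the last step left them, time stands still between calls to the robot, and variables do not carry over. Pictures are saved under pics/ and viewed, at most 10 in all, crops included, and the job is handed in when it is done.

Besides the shell and the picture viewer there is one more tool, called after ">>>" by a JSON object that holds its "method" and its "body", one argument or row to a line. arm_command: Moves the arm, as the interface text tells. Its arguments: {"type":"object","properties":{"rows":{"type":"array"},"grip_force":{"type":"number"}},"required":["rows"]}

```bash
mkdir -p pics
cat > h.py <<'E'
import numpy as np, cv2, pickle
from bench import r
from scipy.spatial.transform import Rotation as R
def snap(name,tag):
    f=r.grab_frame(name); pickle.dump(f,open(f'pics/{tag}.pkl','wb'))
    cv2.imwrite(f'pics/{tag}.png',cv2.cvtColor(f['frame'],cv2.COLOR_RGB2BGR)); return f
def load(tag): return pickle.load(open(f'pics/{tag}.pkl','rb'))
def pt(f,u,v,w=1):
    d=f['depth'][v-w:v+w+1,u-w:u+w+1]; d=np.median(d[d>0]) if (d>0).any() else 0
    n=cv2.undistortPoints(np.array([[[u,v]]],float),f['K'],np.array(f['distortion'],float))[0,0]
    return (f['world_from_camera']@np.array([n[0]*d,n[1]*d,d,1]))[:3]
def cloud(f):
    h,w=f['depth'].shape; uu,vv=np.meshgrid(np.arange(w),np.arange(h))
    n=cv2.undistortPoints(np.stack([uu.ravel(),vv.ravel()],1).astype(float)[:,None],f['K'],np.array(f['distortion'],float))[:,0]
    d=f['depth'].ravel(); P=np.stack([n[:,0]*d,n[:,1]*d,d,np.ones_like(d)],1)@f['world_from_camera'].T
    P=P[:,:3].reshape(h,w,3); P[f['depth']==0]=np.nan; return P
E
python3 - <<'E'
from h import *
o=r.get_obs(); print(o)
for n in ('scene','side'):
    f=snap(n,n+'0'); print(n,f['world_from_camera'].round(3).tolist())
E
```

```text
{'clock': 0.0, 'joints': array([ 0.99790261,  0.47782143,  0.02232976,  1.55649791, -0.01151198,
        1.10929865, -0.0831243 ]), 'qvel': array([ 0.00032849,  0.00076436,  0.00184773,  0.00056647, -0.00057483,
        0.00093381,  0.00129621]), 'tau': array([ 3.51107255e-04, -5.96451187e+01,  1.60841502e+00, -2.81198752e+01,
        1.24693671e-02,  9.20890277e-03,  2.68908241e-05]), 'tcp_pos': array([ 0.30229469, -0.60287306,  0.24929158]), 'orientation': array([-3.05537330e+00, -7.23125068e-01,  8.78984121e-04]), 'contact_force': array([0.2321613 , 0.0782315 , 0.52139592]), 'moment': array([-0.02177915, -0.02148385, -0.010642  ]), 'gripper_force': 0.0, 'grip_width': 0.08522895983981171}
scene [[0.382, 0.488, -0.785, 1.157], [0.924, -0.224, 0.31, -0.2], [-0.025, -0.844, -0.536, 0.531], [0.0, 0.0, 0.0, 1.0]]
side [[-0.851, -0.322, 0.414, 0.168], [-0.525, 0.536, -0.661, 0.619], [-0.009, -0.78, -0.625, 0.622], [0.0, 0.0, 0.0, 1.0]]
```

View pics/scene0.png

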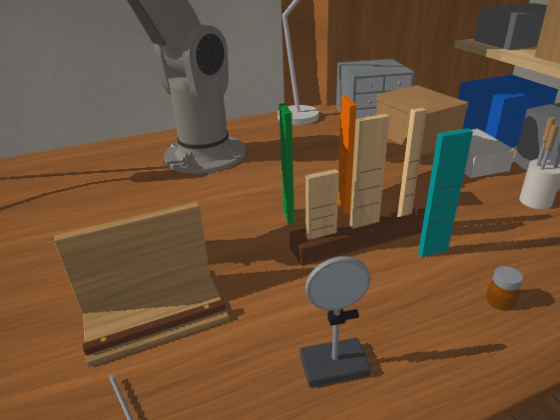

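View pics/side0.png

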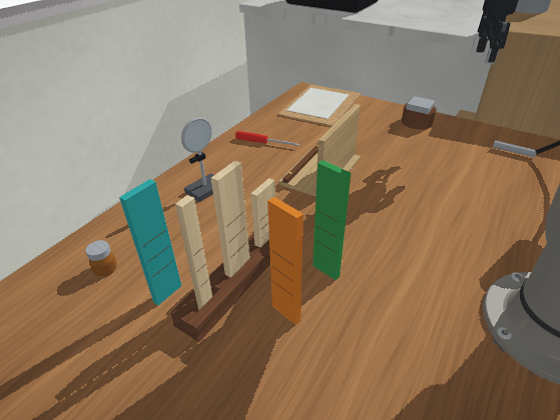

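The scene view shows the long board in the middle pocket (top about 370,118; base about 367,228). The short board is to its left (322,205) and the batten to its right (412,160). The prop is at lower left, with the wall top edge from (65,243) to (202,210) and the strip around (155,325). The green, orange and teal boards are decoys standing free near the rack, and a magnifier stands in front.

Run:
```python
from h import *
f=load('scene0'); s=load('side0')
P=cloud(f);Q=cloud(s)
def box(P,u0,u1,v0,v1,zmin):
    p=P[v0:v1,u0:u1].reshape(-1,3); return p[p[:,2]>zmin]
def show(n,p):
    c=np.nanmedian(p,0); q=p[np.linalg.norm(p-c,axis=1)<.2]
    m=q.mean(0); w,v=np.linalg.eigh(np.cov((q-m).T)); print(n,len(q),'mean',m.round(4),'std',np.sqrt(w).round(4),'normal',v[:,0].round(3),'min',np.percentile(q,1,0).round(3),'max',np.percentile(q,99,0).round(3))
show('long',box(P,362,380,125,222,.05)); show('long side',box(Q,224,238,170,265,.05))
show('short',box(P,312,333,182,232,.05)); show('batten',box(P,408,418,115,210,.05))
show('green',box(P,284,291,110,215,.03));show('orange',box(P,344,352,102,118,.03))
show('wall',box(P,85,200,225,290,.03))
for n,u,v in [('LT',358,122),('RT',383,120),('LB',355,225),('RB',379,222)]: print(n,pt(f,u,v).round(4))
for n,u,v in [('wallTL',70,243),('wallTR',199,214),('stripL',95,339),('stripR',215,305),('striptopL',92,331),('striptopR',218,299),('base',150,308),('bench',250,330),('rackL',300,245),('rackR',415,215),('magTop',338,262),('magbase',335,362)]: print(n,pt(f,u,v).round(4))
for n,u,v in [('walltopA',295,178),('walltopB',357,112),('magS',196,135),('LTs',219,172),('RTs',238,166),('tealtop',140,195),('orangetop',290,210),('greentop',335,172),('shorttop',265,187)]: print(n,pt(s,u,v).round(4))
```

```text
long 1687 mean [0.5471 0.2027 0.1544] std [0.0011 0.011  0.0577] normal [ 1.    -0.013  0.002] min [0.545 0.18  0.052] max [0.55  0.228 0.248]
long side 1323 mean [0.534  0.2116 0.1659] std [0.0013 0.0104 0.0571] normal [ 0.999 -0.046  0.001] min [0.532 0.186 0.061] max [0.541 0.233 0.258]
short 1022 mean [0.5457 0.1044 0.1058] std [0.0011 0.0122 0.0308] normal [ 1.    -0.021  0.002] min [0.543 0.084 0.052] max [0.548 0.126 0.158]
batten 816 mean [0.5482 0.2933 0.1641] std [0.0026 0.0053 0.0545] normal [ 0.987 -0.159  0.006] min [0.537 0.282 0.054] max [0.552 0.309 0.251]
green 696 mean [0.4255 0.0855 0.1499] std [0.0027 0.0096 0.0651] normal [ 0.061  0.998 -0.011] min [0.392 0.081 0.034] max [0.434 0.092 0.25 ]
orange 128 mean [0.4328 0.2132 0.2374] std [0.0018 0.0089 0.0114] normal [ 0.144  0.987 -0.066] min [0.412 0.209 0.218] max [0.447 0.22  0.251]
wall 6804 mean [ 0.5436 -0.2232  0.0963] std [0.0015 0.0342 0.051 ] normal [1.    0.028 0.002] min [ 0.539 -0.309  0.032] max [ 0.548 -0.128  0.162]
LT [0.5442 0.1713 0.2571]
RT [0.5481 0.2191 0.2542]
LB [0.5463 0.1775 0.0437]
RB [0.5513 0.2298 0.0392]
wallTL [ 0.5465 -0.3152  0.1509]
wallTR [ 0.5409 -0.1178  0.1461]
stripL [ 0.6299 -0.3135  0.0272]
stripR [ 0.6312 -0.1282  0.0262]
striptopL [ 0.5956 -0.3206  0.0129]
striptopR [ 0.6059 -0.1182  0.0132]
base [ 0.5806 -0.2281  0.0128]
bench [ 6.817e-01 -8.700e-02  6.000e-04]
rackL [0.5557 0.0553 0.039 ]
rackR [0.5593 0.311  0.0386]
magTop [0.7988 0.0011 0.1973]
magbase [0.803  0.0013 0.0183]
walltopA [ 0.6133 -0.1427  0.0104]
walltopB [ 0.5305 -0.3176  0.1441]
magS [0.7908 0.0093 0.1583]
LTs [0.546  0.2124 0.2573]
RTs [0.5331 0.1796 0.2546]
tealtop [0.6293 0.3058 0.2396]
orangetop [0.4057 0.2264 0.248 ]
greentop [0.3949 0.102  0.2457]
shorttop [0.5329 0.1069 0.167 ]
```

Run:
```python
import cv2
a=cv2.imread('pics/scene0.png')[190:370,50:250]; b=cv2.imread('pics/scene0.png')[80:280,270:470]
a=cv2.resize(a,(400,360),interpolation=2);b=cv2.resize(b,(400,400),interpolation=2)
import numpy as np
cv2.imwrite('pics/c1.png',np.hstack([np.pad(a,((0,40),(0,0),(0,0))),b]))
```

```text
(no output)
```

View pics/c1.png

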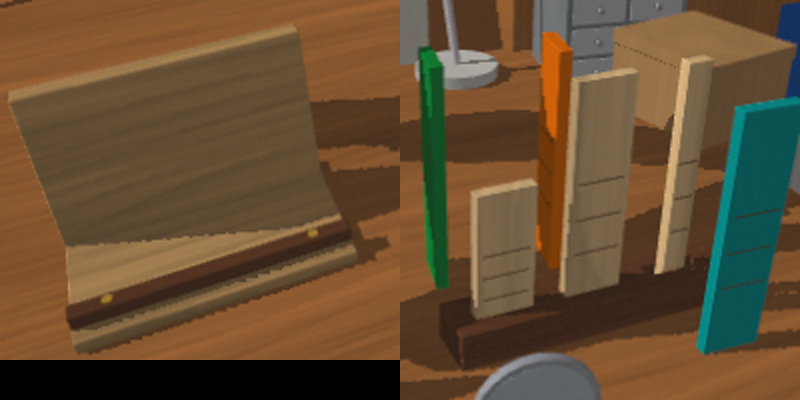

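Checks against the given sizes:
- **Long board:** centre about (0.540, 0.203), top at z 0.26 as expected, normal along +x. Its neighbours are at y 0.107 and 0.297, which fits the 95 mm pitch.
- **Prop:** wall face at x ≈ 0.544, so the stop is at about (0.624, −0.217, 0.012).

First I'll rise and turn the jaws so they close along world x.

>>> {"method": "arm_command", "body": {
  "rows": [
    {"fingers": 1,"z": -0.007,"az": -7},
    {"fingers": 1,"z": -0.007,"az": -7},
    {"fingers": 1,"z": -0.007,"az": -7},
    {"fingers": 1,"z": -0.007,"az": -7},
    {"fingers": 1,"z": -0.007,"az": -7},
    {"fingers": 1,"z": -0.007,"az": -7},
    {"fingers": 1,"z": -0.007,"az": -7},
    {"fingers": 1,"z": -0.007,"az": -7},
    {"fingers": 1,"z": -0.007,"az": -6.6},
    {"fingers": 1}
  ],
  "grip_force": 50
}}

```text
validation failed for argument at $.ro...
```

>>> {"method": "arm_command", "body": {
  "rows": [
    {"fingers": 1,"x": 0,"y": 0,"z": -0.007,"ax": 0,"ay": 0,"az": -7},
    {"fingers": 1,"x": 0,"y": 0,"z": -0.007,"ax": 0,"ay": 0,"az": -7},
    {"fingers": 1,"x": 0,"y": 0,"z": -0.007,"ax": 0,"ay": 0,"az": -7},
    {"fingers": 1,"x": 0,"y": 0,"z": -0.007,"ax": 0,"ay": 0,"az": -7},
    {"fingers": 1,"x": 0,"y": 0,"z": -0.007,"ax": 0,"ay": 0,"az": -7},
    {"fingers": 1,"x": 0,"y": 0,"z": -0.007,"ax": 0,"ay": 0,"az": -7},
    {"fingers": 1,"x": 0,"y": 0,"z": -0.007,"ax": 0,"ay": 0,"az": -7},
    {"fingers": 1,"x": 0,"y": 0,"z": -0.007,"ax": 0,"ay": 0,"az": -7},
    {"fingers": 1,"x": 0,"y": 0,"z": -0.007,"ax": 0,"ay": 0,"az": -6.6},
    {"fingers": 1,"x": 0,"y": 0,"z": 0,"ax": 0,"ay": 0,"az": 0}
  ],
  "grip_force": 50
}}

```text
clock: 0.93
tcp_pos: [0.3026, -0.6038, 0.3144]
orientation: [2.231, 2.21, -0.0]
contact_force: [0.7, -0.4, -0.6]
grip_width: 0.0853
gripper_force: 0.0
```

>>> {"method": "arm_command", "body": {
  "rows": [
    {"fingers": 1,"x": 0.04,"y": 0.018,"z": 0,"ax": 0,"ay": 0,"az": 0},
    {"fingers": 1,"x": 0.04,"y": 0.018,"z": 0,"ax": 0,"ay": 0,"az": 0},
    {"fingers": 1,"x": 0.04,"y": 0.018,"z": 0,"ax": 0,"ay": 0,"az": 0},
    {"fingers": 1,"x": 0.04,"y": 0.018,"z": 0,"ax": 0,"ay": 0,"az": 0},
    {"fingers": 1,"x": 0.04,"y": 0.018,"z": 0,"ax": 0,"ay": 0,"az": 0},
    {"fingers": 1,"x": 0.04,"y": 0.018,"z": 0,"ax": 0,"ay": 0,"az": 0},
    {"fingers": 1,"x": 0.04,"y": 0.018,"z": 0,"ax": 0,"ay": 0,"az": 0},
    {"fingers": 1,"x": 0.04,"y": 0.018,"z": 0,"ax": 0,"ay": 0,"az": 0},
    {"fingers": 1,"x": 0.04,"y": 0.018,"z": 0,"ax": 0,"ay": 0,"az": 0},
    {"fingers": 1,"x": 0.04,"y": 0.018,"z": 0,"ax": 0,"ay": 0,"az": 0}
  ]
}}

```text
clock: 1.77
tcp_pos: [0.4787, -0.2238, 0.3128]
orientation: [-2.241, -2.201, 0.0]
contact_force: [1.3, -0.8, -0.7]
grip_width: 0.0849
gripper_force: 0.0
```

>>> {"method": "arm_command", "body": {
  "rows": [
    {"fingers": 1,"x": 0.04,"y": 0.006,"z": 0,"ax": 0,"ay": 0,"az": 0},
    {"fingers": 1,"x": 0.04,"y": 0.006,"z": 0,"ax": 0,"ay": 0,"az": 0},
    {"fingers": 1,"x": 0.04,"y": 0.006,"z": 0,"ax": 0,"ay": 0,"az": 0},
    {"fingers": 1,"x": 0.04,"y": 0.006,"z": 0,"ax": 0,"ay": 0,"az": 0},
    {"fingers": 1,"x": 0.04,"y": 0.006,"z": 0,"ax": 0,"ay": 0,"az": 0},
    {"fingers": 1,"x": 0.04,"y": 0.006,"z": 0,"ax": 0,"ay": 0,"az": 0},
    {"fingers": 1,"x": 0.04,"y": 0.006,"z": 0,"ax": 0,"ay": 0,"az": 0},
    {"fingers": 1,"x": 0.03,"y": 0,"z": 0,"ax": 0,"ay": 0,"az": 0},
    {"fingers": 0.4,"x": 0.01,"y": 0,"z": 0,"ax": 0,"ay": 0,"az": 0},
    {"fingers": 0.4,"x": 0,"y": 0,"z": 0,"ax": 0,"ay": 0,"az": 0}
  ]
}}

```text
clock: 2.6
tcp_pos: [0.5242, 0.0972, 0.3129]
orientation: [-2.232, -2.209, -0.001]
contact_force: [-1.3, 0.4, -0.4]
grip_width: 0.0637
gripper_force: 0.0
```

Run:
```python
from h import *
print(r.get_obs()['tcp_pos'], r.get_obs()['joints'].round(2))
snap('wrist','w1')
```

```text
[0.52417907 0.09724825 0.31288121] [ 0.23  0.24 -0.63  1.78  0.15  1.16 -0.45]
```

View pics/w1.png

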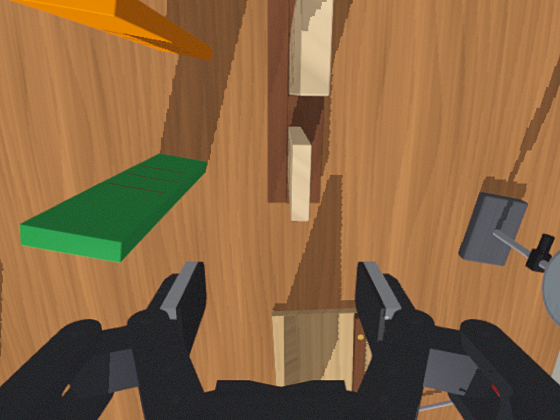

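The wrist view has the short board at (300,175), with the long board's near end at columns 290–330 up to row 95. The prop is below at (310,345), the green board is to the left and the magnifier to the right. Next I'll measure the long board's top and the prop from this frame.

Run:
```python
from h import *
f=load('w1');P=cloud(f)
p=P.reshape(-1,3)
m=(np.abs(p[:,2]-.258)<.012)&(p[:,0]>.5)&(p[:,0]<.6)&(p[:,1]<.25)&(p[:,1]>.15);q=p[m];print('long top',len(q),np.percentile(q,[2,50,98],0).round(4))
m=(np.abs(p[:,2]-.168)<.012)&(p[:,0]>.5)&(p[:,0]<.6)&(p[:,1]>.05);q=p[m];print('short top',np.percentile(q,[2,50,98],0).round(4))
s=P[300:400,270:370].reshape(-1,3)
for n,z in (('walltop',.162),('strip',.026),('base',.012)):
    q=s[np.abs(s[:,2]-z)<.006]; 
    if len(q): print(n,len(q),np.percentile(q,[2,50,98],0).round(4))
# strip from scene
P=cloud(load('scene0')); s=P[200:360,60:240].reshape(-1,3); q=s[(np.abs(s[:,2]-.0265)<.004)&(s[:,0]>.6)]
for y in (-.3,-.26,-.22,-.18,-.14):
    t=q[np.abs(q[:,1]-y)<.015]; print(y,len(t),np.percentile(t[:,0],[3,50,97]).round(4))
print('strip y',np.percentile(q[:,1],[1,99])); w=s[(s[:,2]>.13)&(s[:,2]<.16)&(s[:,0]<.56)]; print('wall y',np.percentile(w[:,1],[.5,99.5]))
```

```text
long top 2990 [[0.5345 0.1728 0.2524]
 [0.5412 0.1933 0.2599]
 [0.5482 0.2119 0.2614]]
short top [[0.5326 0.0782 0.1595]
 [0.5391 0.1111 0.17  ]
 [0.5465 0.2136 0.1737]]
strip 782 [[ 0.5293 -0.233   0.0207]
 [ 0.628  -0.1653  0.0257]
 [ 0.6374 -0.1152  0.0291]]
base 4880 [[ 0.5132 -0.2313  0.0087]
 [ 0.5786 -0.1673  0.012 ]
 [ 0.6427 -0.1147  0.0139]]
-0.3 180 [0.6277 0.6368 0.6423]
-0.26 170 [0.6266 0.6354 0.6413]
-0.22 164 [0.625  0.6337 0.6398]
-0.18 159 [0.6238 0.6323 0.6382]
-0.14 147 [0.6228 0.6314 0.6371]
strip y [-0.32960384 -0.11489189]
wall y [-0.33135153 -0.11667385]
```

>>> {"method": "arm_command", "body": {
  "rows": [
    {"fingers": 0.4,"x": 0.026,"y": 0.004,"z": 0,"ax": 0,"ay": 0,"az": 0},
    {"fingers": 0.4,"x": 0.026,"y": 0.004,"z": 0,"ax": 0,"ay": 0,"az": 0},
    {"fingers": 0.4,"x": 0.027,"y": 0.004,"z": 0,"ax": 0,"ay": 0,"az": 0},
    {"fingers": 0.4,"x": 0.027,"y": 0.004,"z": 0,"ax": 0,"ay": 0,"az": 0},
    {"fingers": 0.4,"x": 0,"y": 0,"z": 0,"ax": 0,"ay": 0,"az": 0}
  ]
}}

```text
clock: 3.07
tcp_pos: [0.5424, 0.2026, 0.313]
orientation: [-2.233, -2.207, -0.003]
contact_force: [-0.5, 1.4, 0.1]
grip_width: 0.0597
gripper_force: 0.0
```

Run:
```python
from h import *
o=r.get_obs();print(o['tcp_pos'],o['orientation'])
f=snap('wrist','w2');p=cloud(f).reshape(-1,3)
m=(np.abs(p[:,2]-.258)<.008)&(p[:,0]>.5)&(p[:,0]<.6)&(p[:,1]<.25)&(p[:,1]>.15);q=p[m];print('long top',len(q),np.percentile(q,[2,50,98],0).round(4))
c=q.mean(0);w,v=np.linalg.eigh(np.cov((q-c)[:,:2].T));print(v[:,1])
```

```text
[0.54236458 0.2026194  0.3130417 ] [-2.23336611 -2.20656392 -0.00252035]
long top 2858 [[0.5349 0.1735 0.2552]
 [0.5418 0.2051 0.26  ]
 [0.5487 0.2313 0.2612]]
[0.02252041 0.99974638]
```

View pics/w2.png

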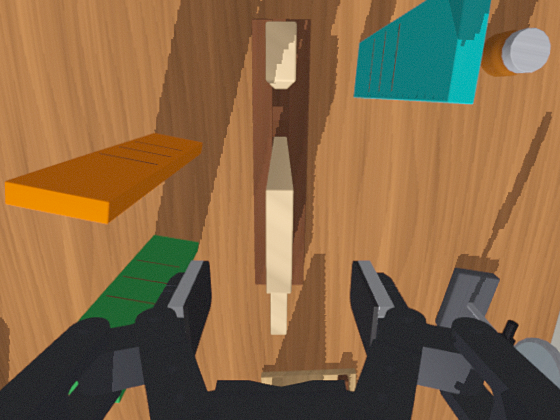

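The board's top (columns 268–293, rows 190–290) lies centred between the pads, and both measurements agree on (0.5417, 0.2025). From the strip and wall extents, prop_stop is at about (0.6245, −0.2225, 0.012), turned about +1.7°. I'll go down and grip.

>>> {"method": "arm_command", "body": {
  "rows": [
    {"fingers": 0.4,"x": 0,"y": -0.001,"z": 0.02,"ax": 0,"ay": 0,"az": 0},
    {"fingers": 0.4,"x": 0,"y": 0,"z": 0.02,"ax": 0,"ay": 0,"az": 0},
    {"fingers": 0.4,"x": 0,"y": 0,"z": 0.02,"ax": 0,"ay": 0,"az": 0.5},
    {"fingers": 0.4,"x": 0,"y": 0,"z": 0.02,"ax": 0,"ay": 0,"az": 0},
    {"fingers": 0.4,"x": 0,"y": 0,"z": 0.005,"ax": 0,"ay": 0,"az": 0},
    {"fingers": 0.4,"x": 0,"y": 0,"z": 0,"ax": 0,"ay": 0,"az": 0}
  ]
}}

```text
clock: 3.62
tcp_pos: [0.541, 0.1962, 0.2266]
orientation: [-2.25, -2.192, 0.007]
contact_force: [-0.5, -0.1, 0.9]
grip_width: 0.0599
gripper_force: 0.0
```

>>> {"method": "arm_command", "body": {
  "rows": [
    {"fingers": -1,"x": 0,"y": 0,"z": 0,"ax": 0,"ay": 0,"az": 0},
    {"fingers": -1,"x": 0,"y": 0,"z": 0,"ax": 0,"ay": 0,"az": 0},
    {"fingers": -1,"x": 0,"y": 0,"z": 0,"ax": 0,"ay": 0,"az": 0},
    {"fingers": -1,"x": 0,"y": 0,"z": 0,"ax": 0,"ay": 0,"az": 0},
    {"fingers": -1,"x": 0,"y": 0,"z": 0,"ax": 0,"ay": 0,"az": 0},
    {"fingers": -1,"x": 0,"y": 0,"z": 0,"ax": 0,"ay": 0,"az": 0},
    {"fingers": -1,"x": 0,"y": 0,"z": 0,"ax": 0,"ay": 0,"az": 0},
    {"fingers": -1,"x": 0,"y": 0,"z": 0,"ax": 0,"ay": 0,"az": 0}
  ],
  "grip_force": 50
}}

```text
clock: 4.28
tcp_pos: [0.542, 0.1998, 0.2296]
orientation: [2.245, 2.196, 0.003]
contact_force: [0.1, -0.2, 6.3]
grip_width: 0.0137
gripper_force: 49.7
```

The board is gripped, with the opening at 14 mm. Now I'll lift it straight up.

>>> {"method": "arm_command", "body": {
  "rows": [
    {"fingers": -1,"x": 0,"y": 0,"z": -0.006,"ax": 0,"ay": 0,"az": 0},
    {"fingers": -1,"x": 0,"y": 0,"z": -0.008,"ax": 0,"ay": 0,"az": 0},
    {"fingers": -1,"x": 0,"y": 0,"z": -0.01,"ax": 0,"ay": 0,"az": 0},
    {"fingers": -1,"x": 0,"y": 0,"z": -0.012,"ax": 0,"ay": 0,"az": 0},
    {"fingers": -1,"x": 0,"y": 0,"z": -0.012,"ax": 0,"ay": 0,"az": 0},
    {"fingers": -1,"x": 0,"y": 0,"z": -0.012,"ax": 0,"ay": 0,"az": 0},
    {"fingers": -1,"x": 0,"y": 0,"z": -0.012,"ax": 0,"ay": 0,"az": 0},
    {"fingers": -1,"x": 0,"y": 0,"z": -0.012,"ax": 0,"ay": 0,"az": 0},
    {"fingers": -1,"x": 0,"y": 0,"z": -0.006,"ax": 0,"ay": 0,"az": 0},
    {"fingers": -1,"x": 0,"y": 0,"z": 0,"ax": 0,"ay": 0,"az": 0}
  ]
}}

```text
clock: 5.12
tcp_pos: [0.5421, 0.1999, 0.3203]
orientation: [2.245, 2.196, 0.004]
contact_force: [0.7, 0.7, -1.5]
grip_width: 0.013
gripper_force: 48.8
```

Run:
```python
from h import *
o=r.get_obs();print(o['tcp_pos'],o['orientation'],o['contact_force'],o['gripper_force'],o['grip_width'])
snap('scene','s2')
```

```text
[0.54206659 0.19990471 0.32032156] [2.24514306 2.19564624 0.00437219] [ 0.71789407  0.66533264 -1.53317004] 48.770999908447266 0.013008573805579515
```

View pics/s2.png

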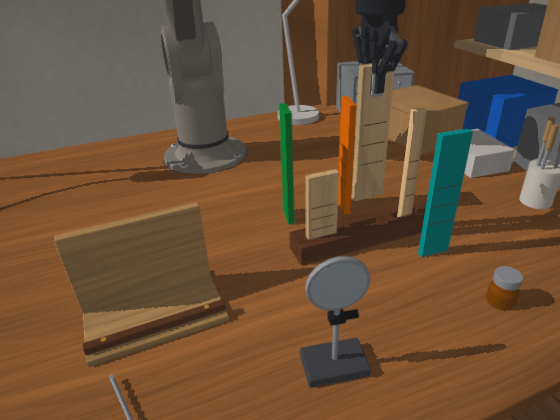

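The board is clear of the pocket (bottom edge at 370,200 is above the rack), and the short board and batten still stand as before. I'll carry it forward past the neighbours, then sideways toward the prop.

>>> {"method": "arm_command", "body": {
  "rows": [
    {"fingers": -1,"x": 0,"y": 0.012,"z": 0,"ax": 0,"ay": 0,"az": 0},
    {"fingers": -1,"x": 0,"y": 0.022,"z": 0,"ax": 0,"ay": 0,"az": 0},
    {"fingers": -1,"x": 0,"y": 0.025,"z": 0,"ax": 0,"ay": 0,"az": 0},
    {"fingers": -1,"x": 0,"y": 0.025,"z": 0,"ax": 0,"ay": 0,"az": 0},
    {"fingers": -1,"x": 0,"y": 0.02,"z": 0,"ax": 0,"ay": 0,"az": 0},
    {"fingers": -1,"x": -0.01,"y": 0.008,"z": 0,"ax": 0,"ay": 0,"az": 0},
    {"fingers": -1,"x": -0.02,"y": 0,"z": 0,"ax": 0,"ay": 0,"az": 0},
    {"fingers": -1,"x": -0.03,"y": 0,"z": 0,"ax": 0,"ay": 0,"az": 0},
    {"fingers": -1,"x": -0.03,"y": 0,"z": 0,"ax": 0,"ay": 0,"az": 0},
    {"fingers": -1,"x": -0.03,"y": 0,"z": 0,"ax": 0,"ay": 0,"az": 0}
  ]
}}

```text
clock: 6.0
tcp_pos: [0.6497, 0.0754, 0.3173]
orientation: [-2.244, -2.197, 0.003]
contact_force: [0.2, -0.2, -1.6]
grip_width: 0.0137
gripper_force: 49.0
```

>>> {"method": "arm_command", "body": {
  "rows": [
    {"fingers": -1,"x": -0.03,"y": 0,"z": 0,"ax": 0,"ay": 0,"az": 0},
    {"fingers": -1,"x": -0.03,"y": 0,"z": 0,"ax": 0,"ay": 0,"az": 0},
    {"fingers": -1,"x": -0.03,"y": 0,"z": 0,"ax": 0,"ay": 0,"az": -1},
    {"fingers": -1,"x": -0.03,"y": 0,"z": 0,"ax": 0,"ay": 0,"az": -1},
    {"fingers": -1,"x": -0.03,"y": 0,"z": 0,"ax": 0,"ay": 0,"az": -1},
    {"fingers": -1,"x": -0.03,"y": 0,"z": 0,"ax": 0,"ay": 0,"az": 0},
    {"fingers": -1,"x": -0.03,"y": 0,"z": 0,"ax": 0,"ay": 0,"az": 0},
    {"fingers": -1,"x": -0.03,"y": 0,"z": 0,"ax": 0,"ay": 0,"az": 0},
    {"fingers": -1,"x": -0.03,"y": 0,"z": 0,"ax": 0,"ay": 0,"az": 0},
    {"fingers": -1,"x": -0.022,"y": 0,"z": 0,"ax": 0,"ay": 0,"az": 0}
  ]
}}

```text
clock: 6.83
tcp_pos: [0.6517, -0.2189, 0.3173]
orientation: [-2.19, -2.251, 0.004]
contact_force: [0.0, 0.0, -2.0]
grip_width: 0.0132
gripper_force: 49.0
```

>>> {"method": "arm_command", "body": {
  "rows": [
    {"fingers": -1,"x": -0.01,"y": 0,"z": 0,"ax": 0,"ay": 0,"az": 0},
    {"fingers": -1,"x": 0,"y": 0,"z": 0,"ax": -3,"ay": 0,"az": 0},
    {"fingers": -1,"x": 0,"y": 0,"z": 0,"ax": -4,"ay": 0,"az": 0},
    {"fingers": -1,"x": 0,"y": 0,"z": 0,"ax": -4,"ay": 0,"az": 0},
    {"fingers": -1,"x": 0,"y": 0,"z": 0,"ax": -4,"ay": 0,"az": 0},
    {"fingers": -1,"x": 0,"y": 0,"z": 0,"ax": -3,"ay": 0,"az": 0},
    {"fingers": -1,"x": 0,"y": 0,"z": 0,"ax": -2,"ay": 0,"az": 0},
    {"fingers": -1,"x": 0,"y": 0,"z": 0,"ax": 0,"ay": 0,"az": 0},
    {"fingers": -1,"x": 0,"y": 0,"z": 0,"ax": 0,"ay": 0,"az": 0}
  ]
}}

```text
clock: 7.58
tcp_pos: [0.6526, -0.2242, 0.3179]
orientation: [2.004, 2.066, 0.362]
contact_force: [0.4, 1.1, -0.5]
grip_width: 0.0134
gripper_force: 49.2
```

```bash
cat > g.py <<'E'
from h import *
import sys
S=np.array([.6245,-.2225,.012]); 
def go(T):
    o=r.get_obs(); M=R.from_rotvec(o['orientation']); A=M.as_matrix()
    print('tcp',o['tcp_pos'].round(4),'F',o['contact_force'].round(1),'grip',o['gripper_force'],o['grip_width'].round(4),'t',o['clock'])
    print('tool axes\n',A.round(3)); print('shift tool',(A.T@(np.array(T)-o['tcp_pos'])).round(4))
E
python3 - <<'E'
from g import *
go([.5334,-.2225,.2808])
f=snap('scene','s3');snap('side','d3')
a=cv2.imread('pics/s3.png');b=cv2.imread('pics/d3.png')
cv2.imwrite('pics/m3.png',np.hstack([a[:400,:400],b[:400,100:500]]))
E
```

```text
Traceback (most recent call last):
  File "g.py", line 6, in go
    print('tcp',o['tcp_pos'].round(4),'F',o['contact_force'].round(1),'grip',o['gripper_force'],o['grip_width'].round(4),'t',o['clock'])
                                                                                                ^^^^^^^^^^^^^^^^^^^^^
AttributeError: 'float' object has no attribute 'round'
```

```bash
sed -i "s/o\['grip_width'\].round(4)/o['grip_width']/" g.py
python3 - <<'E'
from g import *
go([.5334,-.2225,.2808])
f=snap('scene','s3');snap('side','d3')
a=cv2.imread('pics/s3.png');b=cv2.imread('pics/d3.png')
cv2.imwrite('pics/m3.png',np.hstack([a[:400,:400],b[:400,100:500]]))
# board front-face plane in hand
P=cloud(f).reshape(-1,3); o=r.get_obs(); A=R.from_rotvec(o['orientation']).as_matrix(); q=(P-o['tcp_pos'])@A
k=(np.abs(q[:,0])<.028)&(np.abs(q[:,1])<.03)&(q[:,2]>.05)&(q[:,2]<.3); q=q[k]
print(len(q),np.percentile(q,[1,50,99],0).round(4)); print('slope y vs z (deg)',np.degrees(np.arctan(np.polyfit(q[:,2],q[:,1],1)[0])))
k2=np.abs((P-o['tcp_pos'])@A)[:,1]<.02; w=((P-o['tcp_pos'])@A)[k2]; w=w[(w[:,2]>.08)&(w[:,2]<.2)&(np.abs(w[:,0])<.06)];print('width x',np.percentile(w[:,0],[1,99]))
E
```

```text
tcp [ 0.6526 -0.2242  0.3179] F [ 0.4  1.1 -0.5] grip 49.23462152481079 0.013372474870343366 t 7.5833
tool axes
 [[-0.031  0.94   0.34 ]
 [ 1.     0.029  0.011]
 [ 0.     0.34  -0.94 ]]
shift tool [ 0.0053 -0.1246 -0.0056]
6294 [[-0.0267  0.0019  0.0515]
 [-0.0003  0.0042  0.1292]
 [ 0.0274  0.0065  0.2165]]
slope y vs z (deg) -0.27292634758390166
width x [-0.0266693   0.03186832]
```

View pics/m3.png

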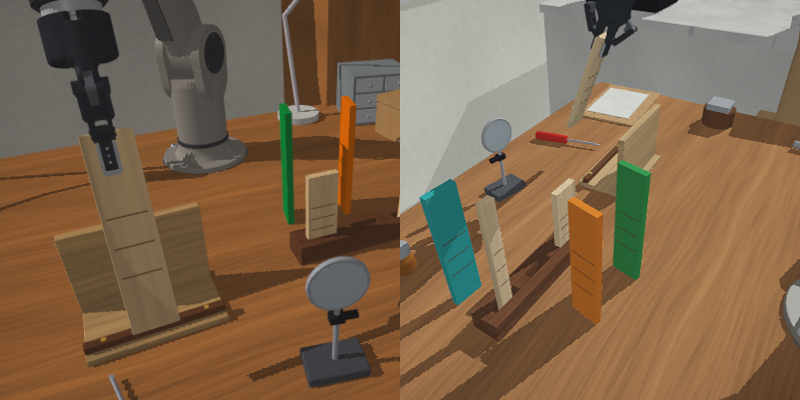

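The board is held firmly in line with the tool (slope −0.3°, lower end at 0.217 m) and tilted 20°. It is above and in front of the strip, and the wall at (130,250) is free behind it. I'll move it back over the base, then down.

>>> {"method": "arm_command", "body": {
  "rows": [
    {"fingers": -1,"x": 0.001,"y": -0.015,"z": 0,"ax": 0,"ay": 0,"az": 0},
    {"fingers": -1,"x": 0.001,"y": -0.02,"z": 0,"ax": 0,"ay": 0,"az": 0},
    {"fingers": -1,"x": 0.001,"y": -0.02,"z": 0,"ax": 0,"ay": 0,"az": 0},
    {"fingers": -1,"x": 0.001,"y": -0.02,"z": -0.001,"ax": 0,"ay": 0,"az": 0},
    {"fingers": -1,"x": 0.001,"y": -0.02,"z": -0.001,"ax": 0,"ay": 0,"az": 0},
    {"fingers": -1,"x": 0,"y": -0.017,"z": -0.002,"ax": 0,"ay": 0,"az": 0},
    {"fingers": -1,"x": 0,"y": -0.012,"z": -0.002,"ax": 0,"ay": 0,"az": 0},
    {"fingers": -1,"x": 0,"y": 0,"z": 0,"ax": 0,"ay": 0,"az": 0},
    {"fingers": -1,"x": 0,"y": 0,"z": 0,"ax": 0,"ay": 0,"az": 0}
  ]
}}

```text
clock: 8.43
tcp_pos: [0.5353, -0.2236, 0.282]
orientation: [2.002, 2.064, 0.364]
contact_force: [0.7, 0.4, -1.1]
grip_width: 0.0134
gripper_force: 49.2
```

Run:
```python
from g import *
go([.5334,-.2225,.2308])
o=r.get_obs(); A=R.from_rotvec(o['orientation']).as_matrix(); print('foot',(o['tcp_pos']+A[:,2]*.2196).round(4))
f=snap('scene','s4');P=cloud(f).reshape(-1,3);q=(P-o['tcp_pos'])@A
k=(np.abs(q[:,0])<.028)&(np.abs(q[:,1])<.015)&(q[:,2]>.05)&(q[:,2]<.26); print(np.percentile(q[k],[1,50,99.5],0).round(4))
s=P[(np.abs(P[:,2]-.0265)<.003)&(P[:,0]>.6)&(P[:,0]<.66)&(P[:,1]<-.1)]
for y in (-.29,-.15):
    t=s[np.abs(s[:,1]-y)<.02]; print(len(t),np.percentile(t[:,0],[3,97]).round(4))
```

```text
tcp [ 0.5353 -0.2236  0.282 ] F [ 0.7  0.4 -1.1] grip 49.23505961894989 0.013441550034467393 t 8.4333
tool axes
 [[-0.03   0.939  0.342]
 [ 1.     0.028  0.01 ]
 [-0.     0.343 -0.939]]
shift tool [ 0.0012 -0.0193  0.0475]
foot [ 0.6105 -0.2214  0.0757]
[[-0.0265  0.0028  0.0515]
 [-0.      0.0055  0.1299]
 [ 0.0278  0.0085  0.2171]]
223 [0.6278 0.642 ]
188 [0.6225 0.6369]
```

>>> {"method": "arm_command", "body": {
  "rows": [
    {"fingers": -1,"x": 0,"y": -0.0045,"z": 0.011,"ax": 0,"ay": 0,"az": 0},
    {"fingers": -1,"x": 0,"y": -0.005,"z": 0.012,"ax": 0,"ay": 0,"az": 0},
    {"fingers": -1,"x": 0,"y": -0.005,"z": 0.012,"ax": 0,"ay": 0,"az": 0},
    {"fingers": -1,"x": 0,"y": -0.003,"z": 0.008,"ax": 0,"ay": 0,"az": 0},
    {"fingers": -1,"x": 0,"y": -0.002,"z": 0.004,"ax": 0,"ay": 0,"az": 0},
    {"fingers": -1,"x": 0,"y": -0.001,"z": 0.003,"ax": 0,"ay": 0,"az": 0},
    {"fingers": -1,"x": 0,"y": 0,"z": 0,"ax": 0,"ay": 0,"az": 0},
    {"fingers": -1,"x": 0,"y": 0,"z": 0,"ax": 0,"ay": 0,"az": 0}
  ]
}}

```text
clock: 9.15
tcp_pos: [0.5333, -0.2236, 0.2281]
orientation: [2.002, 2.064, 0.365]
contact_force: [-0.2, -0.3, -1.9]
grip_width: 0.0133
gripper_force: 49.3
```

>>> {"method": "arm_command", "body": {
  "rows": [
    {"fingers": -1,"x": 0,"y": -0.001,"z": 0.002,"ax": 0,"ay": 0,"az": 0},
    {"fingers": -1,"x": 0,"y": 0,"z": 0.002,"ax": 0,"ay": 0,"az": 0},
    {"fingers": -1,"x": 0,"y": 0,"z": 0,"ax": 0,"ay": 0,"az": 0},
    {"fingers": -1,"x": 0,"y": 0,"z": 0,"ax": 0,"ay": 0,"az": 0}
  ]
}}

```text
clock: 9.48
tcp_pos: [0.5332, -0.2236, 0.2235]
orientation: [2.003, 2.064, 0.364]
contact_force: [0.5, -0.1, -0.9]
grip_width: 0.0135
gripper_force: 49.3
```

>>> {"method": "arm_command", "body": {
  "rows": [
    {"fingers": -1,"x": 0,"y": -0.0005,"z": 0.0015,"ax": 0,"ay": 0,"az": 0},
    {"fingers": -1,"x": 0,"y": 0,"z": 0,"ax": 0,"ay": 0,"az": 0},
    {"fingers": -1,"x": 0,"y": 0,"z": 0,"ax": 0,"ay": 0,"az": 0}
  ]
}}

```text
clock: 9.73
tcp_pos: [0.5331, -0.2236, 0.2218]
orientation: [2.003, 2.064, 0.364]
contact_force: [0.1, 0.7, -1.5]
grip_width: 0.0134
gripper_force: 49.3
```

>>> {"method": "arm_command", "body": {
  "rows": [
    {"fingers": -1,"x": 0,"y": -0.0005,"z": 0.0015,"ax": 0,"ay": 0,"az": 0},
    {"fingers": -1,"x": 0,"y": 0,"z": 0,"ax": 0,"ay": 0,"az": 0},
    {"fingers": -1,"x": 0,"y": 0,"z": 0,"ax": 0,"ay": 0,"az": 0}
  ]
}}

```text
clock: 9.98
tcp_pos: [0.5335, -0.2237, 0.2207]
orientation: [2.002, 2.064, 0.364]
contact_force: [-0.8, 0.5, 2.1]
grip_width: 0.0133
gripper_force: 49.9
```

The foot touches (about 3.5 N) at the predicted height, roughly 16 mm behind the strip. Now I'll open gradually.

>>> {"method": "arm_command", "body": {
  "rows": [
    {"fingers": -0.62,"x": 0,"y": 0,"z": 0,"ax": 0,"ay": 0,"az": 0},
    {"fingers": -0.58,"x": 0,"y": 0,"z": 0,"ax": 0,"ay": 0,"az": 0},
    {"fingers": -0.54,"x": 0,"y": 0,"z": 0,"ax": 0,"ay": 0,"az": 0},
    {"fingers": -0.5,"x": 0,"y": 0,"z": 0,"ax": 0,"ay": 0,"az": 0},
    {"fingers": -0.4,"x": 0,"y": 0,"z": 0,"ax": 0,"ay": 0,"az": 0},
    {"fingers": -0.3,"x": 0,"y": 0,"z": 0,"ax": 0,"ay": 0,"az": 0},
    {"fingers": -0.1,"x": 0,"y": 0,"z": 0,"ax": 0,"ay": 0,"az": 0},
    {"fingers": 0.1,"x": 0,"y": 0,"z": 0,"ax": 0,"ay": 0,"az": 0},
    {"fingers": 0.1,"x": 0,"y": 0,"z": 0,"ax": 0,"ay": 0,"az": 0}
  ]
}}

```text
clock: 10.73
tcp_pos: [0.5332, -0.2236, 0.2203]
orientation: [2.003, 2.064, 0.364]
contact_force: [-0.6, -0.2, 0.1]
grip_width: 0.0467
gripper_force: 0.0
```

```bash
cat > chk.py <<'E'
from g import *
import sys
f=snap('scene',sys.argv[1]);P=cloud(f).reshape(-1,3)
k=(P[:,0]>.5)&(P[:,0]<.625)&(np.abs(P[:,1]+.2225)<.024)&(P[:,2]>.05)&(P[:,2]<.19)
q=P[k];m=np.median(q,0);q=q-q.mean(0);w,v=np.linalg.eigh(np.cov(q.T));n=v[:,0]*np.sign(v[0,0])
print(len(q),'std',np.sqrt(w).round(4),'normal',n.round(3),'tilt deg',np.degrees(np.arcsin(n[2])),'yaw',np.degrees(np.arctan2(n[1],n[0])))
u=np.array([-n[2],0,n[0]]); c=P[k].mean(0); s=(c[2]-.0144)/u[2]; F=c-u*s-n*.007; print('foot-S',(F-S).round(4))
o=r.get_obs();print(o['contact_force'],o['grip_width'],o['tcp_pos'])
E
python3 chk.py s5
```

```text
3057 std [0.0012 0.0139 0.0431] normal [0.935 0.033 0.352] tilt deg 20.60566626712156 yaw 2.0049517907725347
foot-S [-0.0168 -0.0005 -0.0001]
[-0.52342269 -0.08297642  0.4237352 ] 0.04710543674238996 [ 0.53322306 -0.22356468  0.22028921]
```

The board leans at 20.6°, with its foot 17 mm behind the strip. Next I'll retreat along the tool axis.

>>> {"method": "arm_command", "body": {
  "rows": [
    {"fingers": 0.1,"x": 0,"y": 0,"z": -0.005,"ax": 0,"ay": 0,"az": 0},
    {"fingers": 0.1,"x": 0,"y": 0,"z": -0.01,"ax": 0,"ay": 0,"az": 0},
    {"fingers": 0.1,"x": 0,"y": 0,"z": -0.015,"ax": 0,"ay": 0,"az": 0},
    {"fingers": 0.1,"x": 0,"y": 0,"z": -0.015,"ax": 0,"ay": 0,"az": 0},
    {"fingers": 0.1,"x": 0,"y": 0,"z": -0.015,"ax": 0,"ay": 0,"az": 0},
    {"fingers": 0.1,"x": 0,"y": 0,"z": -0.015,"ax": 0,"ay": 0,"az": 0},
    {"fingers": 0.1,"x": 0,"y": 0,"z": -0.015,"ax": 0,"ay": 0,"az": 0},
    {"fingers": 0.1,"x": 0,"y": 0,"z": -0.015,"ax": 0,"ay": 0,"az": 0},
    {"fingers": 0.1,"x": 0,"y": 0,"z": 0,"ax": 0,"ay": 0,"az": 0},
    {"fingers": 0.1,"x": 0,"y": 0,"z": 0,"ax": 0,"ay": 0,"az": 0}
  ]
}}

```text
clock: 11.62
tcp_pos: [0.4974, -0.225, 0.3202]
orientation: [2.001, 2.062, 0.363]
contact_force: [-0.4, 0.2, -0.3]
grip_width: 0.0472
gripper_force: 0.0
```

```bash
python3 chk.py s6
```

```text
3053 std [0.0012 0.0139 0.0432] normal [0.935 0.033 0.352] tilt deg 20.61266640273403 yaw 2.002190683159978
foot-S [-0.0168 -0.0005 -0.0001]
[-0.47643366  0.11232405 -0.36238935] 0.04685275481115632 [ 0.49715076 -0.22467487  0.31912153]
```

View pics/s6.png

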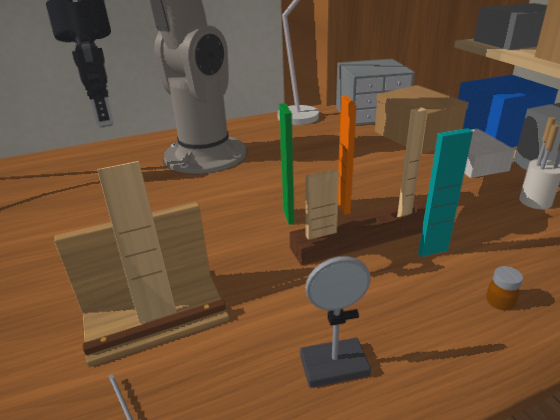

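The board leans on the wall near its middle (top at 123,168; foot at 155,318 behind the strip). The gripper is clear at (100,110), and the short board and batten stand in the rack.

```bash
python3 -c "
from bench import r
print(r.hand_in())"
```

```text
the job is handed in; nothing more can be done
None
```

The job is handed in: by my last measurement the long board leans on the wall at about 20.6°, its foot about 17 mm behind the strip and on the wall's middle, with the gripper clear and the short board and batten still standing in the rack; the hand-in call returned no verdict.

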